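# Take the lock cap off the steam station's boiler

### The job

The steam ironing station is to be refilled: unlock its orange boiler cap, a part-turn cap whose hand is not known (turned one way it soon meets a stop, the other way it comes free, so try both), and lift it off without forcing it. Carry it to the blue drip dish and finish while still holding it there in the gripper, level and clear above the middle of the dish with its underside about 8 cm up, the dish and everything else on the worktop left where they stand.

Things in the scene. Friction and masses are not known exactly. Their poses are not given: they have to be found in the camera images.
- cap_center (a point): Centre of the loose orange boiler cap (about 80 g): on its axis, at the foot of the wing grip, on the disc's upper face. Below it disc and skirt, 64 mm across, 30 mm high; above it the upright wing, 50 mm long, 14 mm thick, 30 mm high. x runs along the wing (white mark at the +x end), y across it, z up. At the start x is within 3 degrees of the station's x.
- neck_top (a point): Middle of the top face of the brass neck under the cap (37 mm across, 49 mm over two tabs), 114 mm above the worktop; the seated cap's centre is 8 mm higher. Axes as station. The locked cap lifts 1 to 2 mm only. One way, unseen and different each run, it meets a hard stop after 5 to 20 degrees; the other way it turns easily (below 0.1 N m), is free from 60 to 100 degrees and lifts straight off.
- station: Fixed white housing of the steam station, 200 mm (x) by 340 mm (y), upper face 90 mm above the worktop. Origin under its middle, z up, x away from the robot at yaw 0. The neck's axis is 15 mm to -x and 95 mm to +y of the origin. A blue flat iron is fixed on top, between 127 and 233 mm to -y of the neck's axis, its handle reaching 195 mm above the worktop.
- dish_center (a point): Middle of the loose blue drip dish, at the height of its rim, 22 mm above the worktop; the dish is round, 120 mm across.
- detergent: Bystander, leave alone: blue detergent bottle, 76 mm across, 210 mm tall; origin at the centre of its underside.
- softener: Bystander, leave alone: white fabric-softener bottle, 72 mm across, 200 mm tall; origin at the centre of its underside.
- stain_remover: Bystander, leave alone: red bottle, 56 mm across, 160 mm tall; origin at the centre of its underside.
- pen_cup: Bystander, leave alone: steel cup, 72 mm across, 90 mm tall; origin at the centre of its underside.
- peg_jar: Bystander, leave alone: green glass jar, 70 mm across, 90 mm tall; origin at the centre of its underside.
- nail_brush: Bystander, leave alone: wooden nail brush, 90 x 40 x 34 mm; origin at the centre of its underside.
- soap_tin: Bystander, leave alone: aluminium soap tin, 87 x 62 x 32 mm; origin at the centre of its underside.
Things that resemble listed ones, but are neither listed nor needed, are in the scene too. Of the things like the part that bears dish_center, leave any that is green or pink; of the rest the larger one is meant.

How it is judged:
By the outcome, as a careful person would: the job done as asked, in the order asked, and still so for the second after the job is handed in, while the arm keeps its last pose, push and grip.
It also fails if it takes over 45 s, if anything falls off the work surface, if the arm or the gripper's body presses on something with over 40 N, if the wrist force passes 120 N, or if a joint passes its speed limit or range.

### The arm

A 7-joint arm with a two-finger parallel gripper is mounted at the origin on the work surface. World frame = base frame: x ahead of the robot, y to its left, z up, the work surface at z = 0. Lengths are in m, angles in rad, forces in N, time in s.
With the tool pointing down it reaches from about 0.425 to 0.875 m from the base axis. Payload 8.4 kg.
Tool frame: the origin (TCP) lies between the finger pads; the fingertips stand robot.nose_length ahead of it and the grasp point (between the pads) lies 2 mm behind it (robot.nose_length is the distance from the TCP to the fingertips, in m); z points along the fingers, y is the line along which they close (so a half turn about z gives the same grasp; the last joint's range is limited). The gripper opens to 87 mm and grips with 3 to 60 N. Pads are 19 mm wide; open, the fingers measure 117 mm over their backs; the gripper's body (75 mm by 190 mm) begins 51 mm behind the grasp point.
Start: joints at [-1.23, 0.333, 0.04, 1.465, -0.013, 1.343, -0.059], TCP at [0.277, 0.588, 0.24] pointing down, gripper open.
Joint ranges: [-2.58, 2.58], [-0.38, 2.09], [-1.3, 1.39], [0.25, 2.4], [-1.5, 4.64], [0.08, 2.09], [-2.65, 2.65]. Speed limits (rad/s): [2.22, 2.22, 2.79, 2.79, 3.14, 3.14, 3.14].

### API

Orientations are given as a unit quaternion [x, y, z, w].
In Python, from workcell import observe, viewer, workorder, robot gives the robot as it stands.
- The arm moves only by the tool step_arm, never from a script. Its argument "moves" is one flat list of numbers, 7 for each row, row after row: the shift along the tool's x, y, z in mm, then the turn, a rotation vector about the tool's x, y, z in degrees, then the closure, from 0 (fully open) to 1 (shut). A call has 1 to 10 rows; each row is the pose to reach, as a shift and turn from the pose commanded when the call began, along the tool's axes at that moment; what a row does not reach only later rows make up. A row lasts 1/8 s, in which the tool goes at most 62.5 mm and 10.7 degrees, less where a joint would pass 70% of its speed; a pose out of reach is approached as far as the arm can. A call with a gripper value outside its range is refused whole. The fingers move at their own pace and stop on an object; the grip force is fixed at half the most. Time passes only in rows, so rows that repeat a pose let the fingers close. It gives the time, the measured TCP pose, the force, the opening and the grip force at its end, in the units of the state.
- observe(): the state, without advancing time (a new reading comes with each control period).
- viewer.capture(name): name is "side" or "top"; returns (picture, depth): 480x640x3 uint8, blue, green, red; 480x640 float32, m along the optical axis (not along the pixel's ray), 0 where there is no reading.
- viewer.camera_model(name): a dict with "intrinsics" (3x3 intrinsics, pixels), "cam_to_world" (4x4, takes a point from camera to world coordinates). Camera axes: x right, y up, looking along -z (the intrinsics and any distortion apply to the point x, -y, -z); pixel columns grow to the right and rows downward; lengths in m; the calibration is good to about 2 mm. A picture is of the moment at which its call begins. camera_model takes no time and is no camera call.
- workorder.close_job(): hands the job in; it is judged then, once.
The state is a dict: "time": time; "joint_positions": joint angles; "joint_velocities": joint speeds; "joint_torque": joint torques, N m; "tcp_pos": TCP position; "tool_rot": TCP orientation; "wrist_force": force on the tool from outside, world axes, zero at the start; "wrist_torque": the same for the moment, N m; "opening": finger opening in m; "gripper_force": force on a finger pad.
Only numpy, scipy, OpenCV 4.12 (cv2) and the standard library are available. Lean on these libraries where they do the work, as an engineer would, in place of code of your own. Each camera call takes 0.05 s, during which the arm holds its last target. There are 200 camera calls.

## Working session

There is one attempt and no reset: what is moved stays moved. The work goes in short steps, Python scripts to look and compute and a tool call to move; the robot and the scene stay as the last step left them, time stands still between calls to the robot, and variables do not carry over. Pictures are saved under pics/ and viewed, at most 10 in all, crops included, and the job is handed in when it is done.

Besides the shell and the picture viewer there is one more tool, called after ">>>" as name(argument=value, ...) on one line, values as JSON. step_arm: Moves the arm, as the interface text tells. Its arguments: {"type":"object","properties":{"moves":{"type":"array"}},"required":["moves"]}

```bash
mkdir -p pics; ls; cat > h.py <<'E'
import numpy as np, cv2
from workcell import observe, viewer, workorder, robot
def px2w(name,u,v,depth=None,z=None):
    m=viewer.camera_model(name);K=np.array(m["intrinsics"]);T=np.array(m["cam_to_world"])
    u=np.atleast_1d(u).astype(float);v=np.atleast_1d(v).astype(float)
    d=np.stack([(u-K[0,2])/K[0,0],-(v-K[1,2])/K[1,1],-np.ones_like(u)],-1)@T[:3,:3].T
    s=(z-T[2,3])/d[:,2] if depth is None else np.atleast_1d(depth)
    return T[:3,3]+d*s[:,None]
def cloud(name,depth):
    v,u=np.mgrid[:480,:640]
    return px2w(name,u.ravel(),v.ravel(),depth.ravel()).reshape(480,640,3)
E
python3 - <<'E'
from h import *
for n in("top","side"):
    p,d=viewer.capture(n);cv2.imwrite(f"pics/{n}0.png",p);np.save(f"{n}0.npy",d)
    m=viewer.camera_model(n);print(n,{k:(np.round(v,3).tolist() if not isinstance(v,str) else v) for k,v in m.items()})
print(robot.nose_length,{k:np.round(v,3) for k,v in observe().items()})
E
```

```text
pics
top {'intrinsics': [[461.285, 0.0, 319.878], [0.0, 461.285, 237.892], [0.0, 0.0, 1.0]], 'cam_to_world': [[0.005, 0.99, -0.143, 0.383], [-1.0, 0.006, 0.008, 0.005], [0.009, 0.143, 0.99, 1.29], [0.0, 0.0, 0.0, 1.0]]}
side {'intrinsics': [[616.275, 0.0, 328.276], [0.0, 616.275, 235.624], [0.0, 0.0, 1.0]], 'cam_to_world': [[0.983, 0.125, -0.136, 0.392], [-0.185, 0.704, -0.686, -0.905], [0.01, 0.699, 0.715, 1.06], [0.0, 0.0, 0.0, 1.0]]}
0.017 {'time': np.float64(0.1), 'joint_positions': array([-1.23 ,  0.334,  0.04 ,  1.466, -0.013,  1.343, -0.059]), 'joint_velocities': array([ 0.001, -0.001, -0.001, -0.004,  0.   , -0.002,  0.002]), 'joint_torque': array([ 4.0000e-03, -6.5781e+01,  1.3390e+00, -4.0470e+01, -6.0000e-02,
        4.1000e-02,  0.0000e+00]), 'tcp_pos': array([0.277, 0.588, 0.239]), 'tool_rot': array([ 0.218,  0.976, -0.001, -0.   ]), 'wrist_force': array([-0.329,  0.739, -0.514]), 'wrist_torque': array([-0.004, -0.02 ,  0.018]), 'gripper_force': np.float64(0.0), 'opening': np.float64(0.087)}
```

View pics/top0.png

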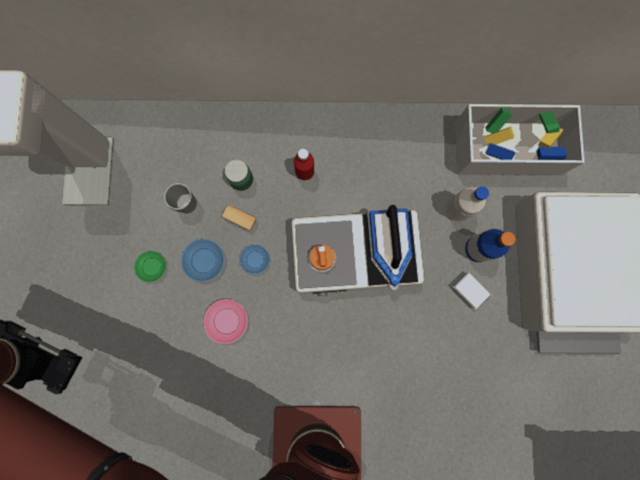

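View pics/side0.png

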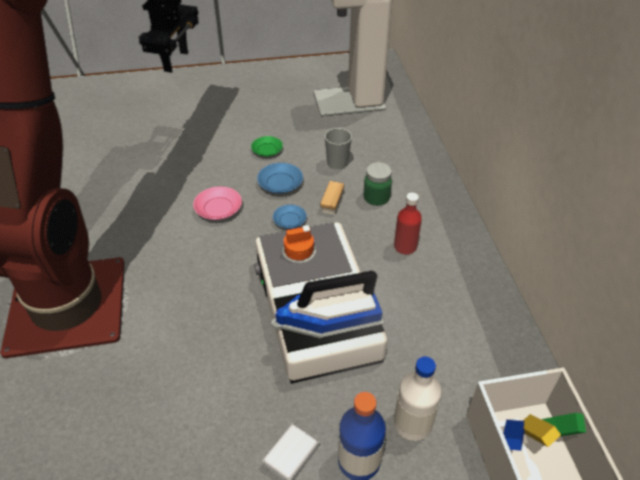

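Top view: the candidates for the cap are the orange winged cap at (322,257) on the station and the orange detergent lid at (508,239). I choose the first. The candidates for the dish are large blue (203,260), small blue (254,259), green (150,266) and pink (226,321). I choose the larger blue at (203,260). In the side view these are the cap at (299,243) and the dish at (280,179).

```bash
cat > m.py <<'E'
from h import *
p,d=viewer.capture("top");ps,ds=viewer.capture("side")
for n,im,dep,box,bd in(("top",p,d,(300,235,345,280),(175,235,230,290)),("side",ps,ds,(275,220,325,270),(250,158,306,200))):
    C=cloud(n,dep);hsv=cv2.cvtColor(im,cv2.COLOR_BGR2HSV)
    def sub(M,b):
        o=np.zeros_like(M);o[b[1]:b[3],b[0]:b[2]]=M[b[1]:b[3],b[0]:b[2]];return o
    H,S,V=hsv[...,0],hsv[...,1],hsv[...,2]
    o=sub(((H<18)&(S>130)&(V>80)),box);P=C[o];z=P[:,2]
    print(n,"orange",o.sum(),"z pct",np.percentile(z,[2,25,50,75,98]).round(3))
    w=o&(C[...,2]>.135);W=C[w]
    print(" wing n",len(W),"z",np.median(W[:,2]).round(3),"mid",((W.max(0)+W.min(0))/2).round(4),"mean",W.mean(0).round(4),W.min(0).round(3),W.max(0).round(3))
    r=cv2.minAreaRect((W[:,:2]*1000).astype(np.float32));print(" rect",r)
    wt=sub((S<60)&(V>150)&(C[...,2]>.13),box);print(" white",wt.sum(),C[wt].mean(0).round(4) if wt.any() else None)
    dk=o&(abs(C[...,2]-.122)<.006);D=C[dk];
    if len(D)>5:print(" disc circ",cv2.minEnclosingCircle((D[:,:2]*1000).astype(np.float32)),np.median(D[:,2]))
    b=sub((H>95)&(H<120)&(S>90),bd).astype(np.uint8)
    c=max(cv2.findContours(b,0,cv2.CHAIN_APPROX_NONE)[0],key=cv2.contourArea)[:,0]
    Q=px2w(n,c[:,0],c[:,1],z=.022);e=cv2.fitEllipse((Q[:,:2]*1000).astype(np.float32));print(" dish",e)
    # station deck
    st=(abs(C[...,2]-.09)<.006)
    st=cv2.morphologyEx(st.astype(np.uint8),cv2.MORPH_OPEN,np.ones((3,3)));k,l,s,c=cv2.connectedComponentsWithStats(st)
    R=[i for i in range(1,k) if s[i,4]>300]
    for i in R:
        X=C[l==i];print(" deck",s[i],cv2.minAreaRect((X[:,:2]*1000).astype(np.float32)))
a=cv2.resize(p[225:290,285:350],(400,400),interpolation=2);b=cv2.resize(ps[210:275,267:332],(400,400),interpolation=2)
cv2.imwrite("pics/crop.png",np.hstack([a,b]))
E
python3 m.py
```

```text
top orange 434 z pct [0.111 0.121 0.122 0.125 0.155]
 wing n 83 z 0.152 mid [ 0.4561 -0.0063  0.7138] mean [ 0.4948 -0.0094  0.165 ] [ 0.383 -0.017  0.138] [0.529 0.005 1.29 ]
 rect ((455.77923583984375, -7.544521331787109), (16.580713272094727, 146.90936279296875), 86.87323760986328)
 white 26 [ 0.5208 -0.0073  0.152 ]
 disc circ ((503.30450439453125, -8.868528366088867), 31.18099021911621) 0.12171765131213563
 dish ((502.6935729980469, 318.14044189453125), (111.59959411621094, 112.32327270507812), 173.6071319580078)
 deck [225 160  22  22 381] ((737.6460571289062, 222.29171752929688), (58.08408737182617, 57.06973648071289), 3.1633806228637695)
 deck [359 213  28  72 635] ((524.2044677734375, -124.18794250488281), (193.3472900390625, 58.39970016479492), 15.8602933883667)
 deck [ 295  219   62   70 3174] ((516.8964233398438, -19.021331787109375), (175.14279174804688, 153.48184204101562), 3.904228687286377)
 deck [399 252  22  31 337] ((472.3558044433594, -248.86537170410156), (47.16664123535156, 88.73262023925781), 64.22203826904297)
side orange 791 z pct [0.094 0.116 0.124 0.136 0.1
[... 169 characters left out ...]
734375), (915.94482421875, 48.03048324584961), 81.20005798339844)
 white 31 [ 0.5229 -0.0048  0.1536]
 disc circ ((504.6805114746094, -9.4042329788208), 32.22235870361328) 0.12330814212970548
 dish ((504.04583740234375, 320.8710021972656), (112.21623229980469, 115.43466186523438), 177.83172607421875)
 deck [367 162  25  18 310] ((741.1240234375, 223.62350463867188), (65.4118881225586, 56.635658264160156), 61.48716735839844)
 deck [ 258  223   98   86 3984] ((523.6763305664062, -43.895416259765625), (188.87844848632812, 213.60885620117188), 4.052159786224365)
 deck [ 282  324  102   33 1489] ((534.7249755859375, -247.10513305664062), (60.505401611328125, 193.5563201904297), 82.98111724853516)
```

View pics/crop.png

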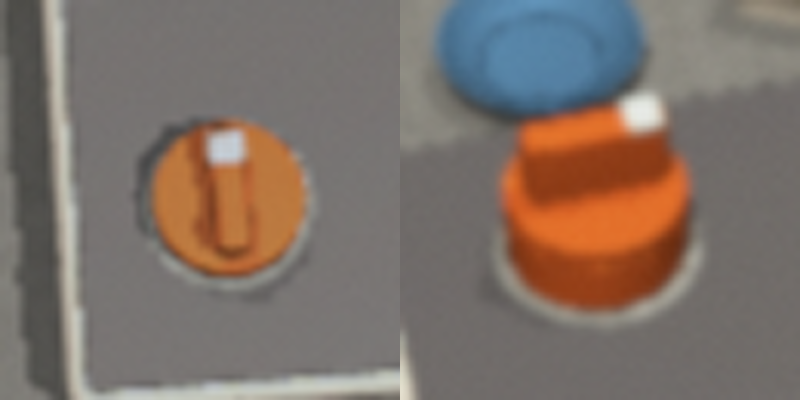

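The crop confirms the choice: the seated orange winged cap, with its wing near world +x and the white mark at the far end. Next I refine the wing angle and work out the first move.

```bash
cat >> h.py <<'E'
from scipy.spatial.transform import Rotation as R
def wing(n,box,zlo,zhi):
    im,dep=viewer.capture(n);C=cloud(n,dep);x0,y0,x1,y1=box
    P=C[y0:y1,x0:x1].reshape(-1,3);P=P[(P[:,2]>zlo)&(P[:,2]<zhi)]
    c,(w,h),a=cv2.minAreaRect((P[:,:2]*1000).astype(np.float32));v=np.linalg.svd(P[:,:2]-P[:,:2].mean(0),full_matrices=0)[2][0]
    print(n,len(P),np.round(c,1),round(w,1),round(h,1),"svd yaw",np.degrees(np.arctan(v[1]/v[0])).round(1),"rect",round(a,1),"z",np.median(P[:,2]).round(4))
def plan(target,yawy):
    "shift in tool mm and turn about tool z, so tool y lies at azimuth yawy (deg)"
    s=observe();r=R.from_quat(s["tool_rot"]).as_matrix()
    az=np.degrees(np.arctan2(r[1,1],r[0,1]));dz=-(yawy-az)
    print("t",s["time"].round(2),"j",np.round(s["joint_positions"],3),"tcp",s["tcp_pos"].round(4),"shift",(r.T@(np.array(target)-s["tcp_pos"])*1e3).round(1),"turn z",round((dz+180)%360-180,1),"tilt",np.degrees(np.arccos(-r[2,2])).round(2))
E
python3 - <<'E'
from h import *
wing("top",(300,235,345,280),.143,.165);wing("side",(275,220,325,270),.145,.165)
plan((.504,-.009,.24),94)
plan((.504,-.009,.143),94)
E
```

```text
top 111 [504.2  -8.6] 49.9 14.0 svd yaw 6.5 rect 6.6 z 0.1517
side 168 [506.   -8.1] 49.7 20.7 svd yaw 5.8 rect 6.3 z 0.1519Traceback (most recent call last):
  File "<stdin>", line 3, in <module>
  File "h.py", line 22, in plan
    print("t",s["time"].round(2),"j",np.round(s["joint_positions"],3),"tcp",s["tcp_pos"].round(4),"shift",(r.T@(np.array(target)-s["tcp_pos"])*1e3).round(1),"turn z",round((dz+180)%360-180,1),"tilt",np.degrees(np.arccos(-r[2,2])).round(2))
              ^^^^^^^^^^^^^^^
AttributeError: 'float' object has no attribute 'round'
```

>>> step_arm(moves=[-30, -29, 0, 0, 0, -2, 0, -75, -72, 0, 0, 0, -5, 0, -120, -116, 0, 0, 0, -8, 0, -165, -159, 0, 0, 0, -11, 0, -210, -202, 0, 0, 0, -14, 0, -255, -246, 0, 0, 0, -17, 0, -300, -290, 0, 0, 0, -20, 0, -345, -333, 0, 0, 0, -24, 0, -390, -376, 0, 0, 0, -28, 0, -420, -405, 0, 0, 0, -31.5, 0])

```text
time: 1.55
tcp_pos: [0.4849, 0.0397, 0.2399]
tool_rot: [-0.055, 0.999, 0.0, 0.0]
wrist_force: [0.5, 0.9, 0.1]
opening: 0.0869
gripper_force: 0.0
```

```bash
sed -i 's/s\["time"\].round(2)/round(float(s["time"]),2)/' h.py; python3 - <<'E'
from h import *
plan((.5045,-.0087,.16),96.3)
E
```

```text
t 1.55 j [-0.664 -0.023  0.489  1.871  0.011  1.29   1.502] tcp [0.4849 0.0397 0.2399] shift [-14.1 -50.3  79.9] turn z -0.0 tilt 0.05
```

>>> step_arm(moves=[-7, -25, 0, 0, 0, 0, 0, -14, -50, 0, 0, 0, 0, 0, -14, -50, 20, 0, 0, 0, 0, -14, -50, 50, 0, 0, 0, 0, -14, -50, 75, 0, 0, 0, 0, -14, -50, 90, 0, 0, 0, 0, -14, -50, 96, 0, 0, 0, 0, -14, -50, 96.5, 0, 0, 0, 0, -14, -50, 96.5, 0, 0, 0, 0])

```text
time: 2.68
tcp_pos: [0.5042, -0.0053, 0.1438]
tool_rot: [-0.055, 0.998, 0.0, 0.001]
wrist_force: [1.7, -0.1, -0.2]
opening: 0.0873
gripper_force: 0.0
```

```bash
python3 - <<'E'
from h import *
plan((.5045,-.0087,.143),96.3)
s=observe();print(s["wrist_force"],s["wrist_torque"])
p,_=viewer.capture("side");cv2.imwrite("pics/s1.png",cv2.resize(p[120:320,190:430],(720,600)))
E
```

```text
t 2.67 j [-0.593  0.113  0.554  1.959 -0.067  1.086  1.67 ] tcp [ 0.5042 -0.0053  0.1438] shift [ 0.1 -3.4  0.8] turn z -0.0 tilt 0.07
[ 1.67657784 -0.09350462 -0.1609346 ] [ 0.00767247 -0.03887857  0.02954494]
```

View pics/s1.png

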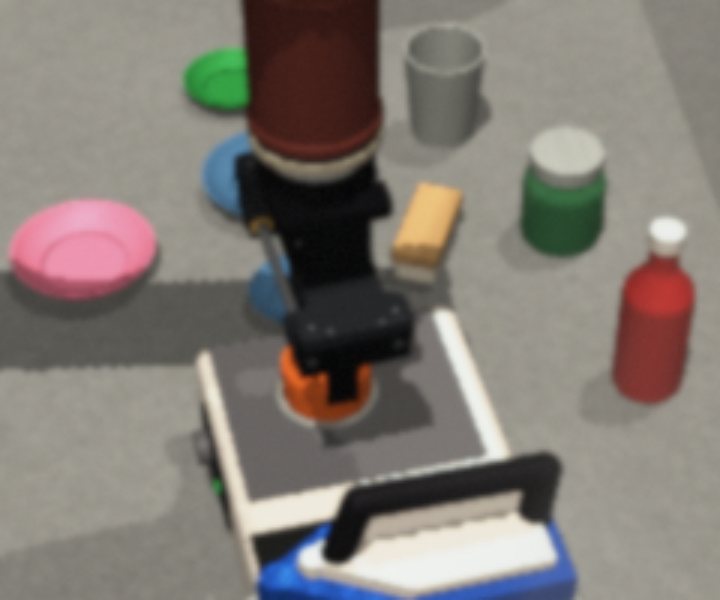

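The crop shows the gripper straddling the wing, clear of the iron and bottles. The TCP sits 3 mm off in y, so I correct that and close.

>>> step_arm(moves=[0, -2, 0.5, 0, 0, 0, 0, 0, -3.2, 0.5, 0, 0, 0, 0, 0, -3.2, 0.5, 0, 0, 0, 0, 0, -3.2, 0.5, 0, 0, 0, 0.5, 0, -3.2, 0.5, 0, 0, 0, 0.8, 0, -3.2, 0.5, 0, 0, 0, 1, 0, -3.2, 0.5, 0, 0, 0, 1, 0, -3.2, 0.5, 0, 0, 0, 1, 0, -3.2, 0.5, 0, 0, 0, 1])

```text
time: 3.85
tcp_pos: [0.5041, -0.0085, 0.1426]
tool_rot: [-0.055, 0.998, -0.0, -0.0]
wrist_force: [-0.0, -0.3, 1.3]
opening: 0.0348
gripper_force: 0.0
```

```bash
cat > st.py <<'E'
from h import *
plan((.5045,-.0087,.143),96.3)
s=observe();print(s["wrist_force"].round(2),s["wrist_torque"].round(3),round(float(s["opening"]),4),round(float(s["gripper_force"]),1))
E
python3 st.py
```

```text
t 3.85 j [-0.589  0.115  0.556  1.959 -0.069  1.085  1.678] tcp [ 0.5041 -0.0085  0.1426] shift [-0.4 -0.2 -0.4] turn z -0.0 tilt 0.0
[-0.01 -0.3   1.3 ] [ 0.001 -0.014 -0.007] 0.0348 0.0
```

>>> step_arm(moves=[0, 0, 0, 0, 0, 0, 1, 0, 0, 0, 0, 0, 0, 1, 0, 0, 0, 0, 0, 0, 1, 0, 0, 0, 0, 0, 0, 1, 0, 0, 0, 0, 0, 0, 1, 0, 0, 0, 0, 0, 0, 1])

```text
time: 4.6
tcp_pos: [0.5041, -0.0085, 0.1426]
tool_rot: [-0.055, 0.998, -0.0, -0.0]
wrist_force: [0.6, -0.0, -0.3]
opening: 0.0139
gripper_force: 30.0
```

```bash
python3 st.py
```

```text
t 4.6 j [-0.589  0.115  0.556  1.959 -0.069  1.085  1.678] tcp [ 0.5041 -0.0085  0.1426] shift [-0.4 -0.2 -0.4] turn z 0.0 tilt 0.0
[ 0.58 -0.   -0.31] [ 0.015 -0.001 -0.049] 0.0139 30.0
```

Gripped at 14 mm with no side load. I turn in small steps, first about +tool z, which moves the last joint away from its limit.

>>> step_arm(moves=[0, 0, 0, 0, 0, 1.5, 1, 0, 0, 0, 0, 0, 3, 1, 0, 0, 0, 0, 0, 4, 1, 0, 0, 0, 0, 0, 4, 1])

```text
time: 5.1
tcp_pos: [0.5041, -0.0085, 0.1426]
tool_rot: [-0.02, 1.0, -0.0, -0.0]
wrist_force: [0.1, -0.1, -0.3]
opening: 0.0137
gripper_force: 30.0
```

```bash
python3 st.py
```

```text
t 5.1 j [-0.593  0.116  0.562  1.96  -0.069  1.085  1.608] tcp [ 0.5041 -0.0085  0.1426] shift [-0.4 -0.2 -0.4] turn z -4.0 tilt 0.0
[ 0.06 -0.1  -0.32] [ 0.039  0.005 -0.018] 0.0137 30.0
```

>>> step_arm(moves=[0, 0, 0, 0, 0, 1, 1, 0, 0, 0, 0, 0, 2, 1, 0, 0, 0, 0, 0, 3, 1])

```text
time: 5.48
tcp_pos: [0.5041, -0.0085, 0.1426]
tool_rot: [0.007, 1.0, -0.0, -0.0]
wrist_force: [0.3, 0.8, 0.2]
opening: 0.0135
gripper_force: 30.0
```

```bash
python3 st.py
```

```text
t 5.47 j [-0.597  0.116  0.566  1.96  -0.07   1.085  1.556] tcp [ 0.5041 -0.0085  0.1426] shift [-0.4 -0.2 -0.4] turn z -7.1 tilt 0.0
[0.27 0.82 0.16] [ 0.11   0.017 -0.036] 0.0135 30.0
```

>>> step_arm(moves=[0, 0, 0, 0, 0, 1, 1, 0, 0, 0, 0, 0, 2, 1, 0, 0, 0, 0, 0, 2, 1])

```text
time: 5.85
tcp_pos: [0.5041, -0.0085, 0.1426]
tool_rot: [0.024, 1.0, -0.0, -0.0]
wrist_force: [0.1, 0.3, 0.5]
opening: 0.0136
gripper_force: 30.0
```

```bash
python3 st.py
```

```text
t 5.85 j [-0.599  0.116  0.568  1.96  -0.07   1.085  1.522] tcp [ 0.5041 -0.0085  0.1426] shift [-0.4 -0.2 -0.4] turn z -9.0 tilt 0.0
[0.06 0.27 0.5 ] [ 0.032 -0.002  0.002] 0.0136 30.0
```

>>> step_arm(moves=[0, 0, 0, 0, 0, 1, 1, 0, 0, 0, 0, 0, 2, 1, 0, 0, 0, 0, 0, 3, 1, 0, 0, 0, 0, 0, 3, 1])

```text
time: 6.35
tcp_pos: [0.5041, -0.0085, 0.1426]
tool_rot: [0.05, 0.999, -0.0, 0.0]
wrist_force: [-0.5, 0.3, 0.6]
opening: 0.0132
gripper_force: 30.0
```

```bash
python3 st.py
```

```text
t 6.35 j [-0.603  0.116  0.572  1.96  -0.071  1.085  1.47 ] tcp [ 0.5041 -0.0085  0.1426] shift [-0.4 -0.2 -0.4] turn z -12.0 tilt 0.0
[-0.5   0.29  0.64] [-0.019 -0.01  -0.026] 0.0132 30.0
```

>>> step_arm(moves=[0, 0, 0, 0, 0, 1, 1, 0, 0, 0, 0, 0, 2, 1, 0, 0, 0, 0, 0, 3, 1, 0, 0, 0, 0, 0, 3, 1])

```text
time: 6.85
tcp_pos: [0.5041, -0.0085, 0.1426]
tool_rot: [0.076, 0.997, -0.0, -0.0]
wrist_force: [-0.3, 0.4, 0.2]
opening: 0.0134
gripper_force: 30.0
```

```bash
python3 st.py
```

```text
t 6.85 j [-0.607  0.116  0.576  1.96  -0.071  1.085  1.418] tcp [ 0.5041 -0.0085  0.1426] shift [-0.5 -0.1 -0.4] turn z -15.0 tilt 0.0
[-0.27  0.41  0.2 ] [ 0.004  0.031 -0.002] 0.0134 30.0
```

>>> step_arm(moves=[0, 0, 0, 0, 0, 1, 1, 0, 0, 0, 0, 0, 2, 1, 0, 0, 0, 0, 0, 3, 1, 0, 0, 0, 0, 0, 3, 1])

```text
time: 7.35
tcp_pos: [0.5041, -0.0085, 0.1426]
tool_rot: [0.102, 0.995, -0.0, -0.0]
wrist_force: [-0.2, 1.0, 1.0]
opening: 0.0137
gripper_force: 30.0
```

```bash
python3 st.py
```

```text
t 7.35 j [-0.61   0.116  0.58   1.96  -0.072  1.085  1.367] tcp [ 0.5041 -0.0085  0.1426] shift [-0.5 -0.1 -0.4] turn z -18.0 tilt 0.0
[-0.15  1.04  0.98] [-0.011 -0.044 -0.033] 0.0137 30.0
```

>>> step_arm(moves=[0, 0, 0, 0, 0, 1, 1, 0, 0, 0, 0, 0, 2, 1, 0, 0, 0, 0, 0, 3, 1, 0, 0, 0, 0, 0, 3, 1])

```text
time: 7.85
tcp_pos: [0.5041, -0.0085, 0.1426]
tool_rot: [0.128, 0.992, -0.0, -0.0]
wrist_force: [-0.7, 1.2, -0.1]
opening: 0.0142
gripper_force: 30.0
```

```bash
python3 st.py
```

```text
t 7.85 j [-0.614  0.116  0.584  1.96  -0.072  1.085  1.315] tcp [ 0.5041 -0.0085  0.1426] shift [-0.5 -0.1 -0.4] turn z -21.0 tilt 0.0
[-0.68  1.21 -0.13] [0.012 0.029 0.017] 0.0142 30.0
```

No stop by 21° and the torque is within noise, so this looks like the free direction. I continue and check that the cap follows.

>>> step_arm(moves=[0, 0, 0, 0, 0, 1.5, 1, 0, 0, 0, 0, 0, 3, 1, 0, 0, 0, 0, 0, 4, 1, 0, 0, 0, 0, 0, 4, 1])

```text
time: 8.35
tcp_pos: [0.5041, -0.0085, 0.1426]
tool_rot: [0.163, 0.987, -0.0, 0.0]
wrist_force: [0.3, -0.3, 0.1]
opening: 0.0138
gripper_force: 30.0
```

```bash
python3 st.py; python3 - <<'E'
from h import *
p,_=viewer.capture("side");q,_=viewer.capture("top")
cv2.imwrite("pics/s2.png",np.hstack([cv2.resize(p[215:275,265:335],(400,343),interpolation=2),cv2.resize(q[220:290,280:360],(400,343),interpolation=2)]))
E
```

```text
t 8.35 j [-0.619  0.117  0.59   1.961 -0.073  1.085  1.246] tcp [ 0.5041 -0.0085  0.1426] shift [-0.5 -0.  -0.4] turn z -25.0 tilt 0.0
[ 0.28 -0.27  0.09] [0.024 0.011 0.004] 0.0138 30.0
```

View pics/s2.png

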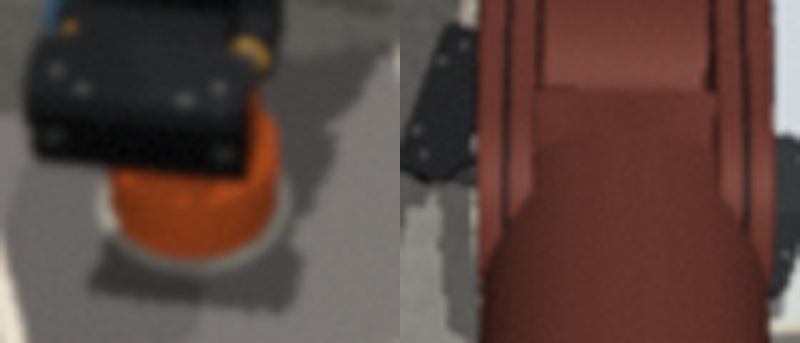

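The hand hides the wing, but with no torque at a 30 N grip it can't be slipping against a stop. I carry on turning.

>>> step_arm(moves=[0, 0, 0, 0, 0, 3, 1, 0, 0, 0, 0, 0, 7, 1, 0, 0, 0, 0, 0, 11, 1, 0, 0, 0, 0, 0, 15, 1, 0, 0, 0, 0, 0, 19, 1, 0, 0, 0, 0, 0, 23, 1, 0, 0, 0, 0, 0, 27, 1, 0, 0, 0, 0, 0, 31, 1, 0, 0, 0, 0, 0, 35, 1, 0, 0, 0, 0, 0, 35, 1])

```text
time: 9.7
tcp_pos: [0.5041, -0.0085, 0.1426]
tool_rot: [0.451, 0.892, -0.0, 0.0]
wrist_force: [0.2, 0.1, 0.5]
opening: 0.0137
gripper_force: 30.0
```

```bash
python3 st.py
```

```text
t 9.7 j [-0.663  0.119  0.638  1.962 -0.08   1.085  0.643] tcp [ 0.5041 -0.0085  0.1426] shift [-0.4  0.2 -0.4] turn z -60.0 tilt 0.0
[0.21 0.09 0.49] [ 0.029 -0.026 -0.033] 0.0137 30.0
```

>>> step_arm(moves=[0, 0, 0, 0, 0, 3, 1, 0, 0, 0, 0, 0, 6, 1, 0, 0, 0, 0, 0, 9, 1, 0, 0, 0, 0, 0, 12, 1, 0, 0, 0, 0, 0, 15, 1, 0, 0, 0, 0, 0, 15, 1])

```text
time: 10.45
tcp_pos: [0.5041, -0.0084, 0.1426]
tool_rot: [0.563, 0.826, -0.0, 0.0]
wrist_force: [-0.4, 0.1, -0.4]
opening: 0.014
gripper_force: 30.0
```

```bash
python3 st.py
```

```text
t 10.45 j [-0.683  0.12   0.66   1.963 -0.083  1.085  0.386] tcp [ 0.5041 -0.0084  0.1426] shift [-0.4  0.3 -0.4] turn z -74.9 tilt 0.0
[-0.36  0.07 -0.4 ] [-0.051 -0.038 -0.016] 0.014 30.0
```

>>> step_arm(moves=[0, 0, 0, 0, 0, 3, 1, 0, 0, 0, 0, 0, 6, 1, 0, 0, 0, 0, 0, 9, 1, 0, 0, 0, 0, 0, 12, 1, 0, 0, 0, 0, 0, 12, 1])

```text
time: 11.08
tcp_pos: [0.5041, -0.0085, 0.1426]
tool_rot: [0.647, 0.763, -0.0, 0.0]
wrist_force: [-0.3, -0.6, 0.2]
opening: 0.0137
gripper_force: 30.0
```

```bash
python3 st.py
```

```text
t 11.07 j [-0.699  0.121  0.677  1.964 -0.086  1.085  0.18 ] tcp [ 0.5041 -0.0085  0.1426] shift [-0.3  0.4 -0.4] turn z -86.9 tilt 0.0
[-0.28 -0.63  0.15] [-0.054  0.008 -0.014] 0.0137 30.0
```

>>> step_arm(moves=[0, 0, 0, 0, 0, 3, 1, 0, 0, 0, 0, 0, 6, 1, 0, 0, 0, 0, 0, 9, 1, 0, 0, 0, 0, 0, 12, 1, 0, 0, 0, 0, 0, 12, 1])

```text
time: 11.7
tcp_pos: [0.5041, -0.0085, 0.1426]
tool_rot: [0.723, 0.691, -0.0, 0.0]
wrist_force: [-0.6, -0.0, -0.6]
opening: 0.0135
gripper_force: 30.0
```

```bash
python3 st.py
```

```text
t 11.7 j [-0.715  0.122  0.695  1.964 -0.088  1.085 -0.027] tcp [ 0.5041 -0.0085  0.1426] shift [-0.1  0.4 -0.4] turn z -98.9 tilt 0.01
[-0.58 -0.02 -0.61] [-0.008 -0.003  0.034] 0.0135 30.0
```

>>> step_arm(moves=[0, 0, 0, 0, 0, 2, 1, 0, 0, 0, 0, 0, 4, 1, 0, 0, 0, 0, 0, 4, 1, 0, 0, -1, 0, 0, 4, 1, 0, 0, -1, 0, 0, 4, 1])

```text
time: 12.32
tcp_pos: [0.504, -0.0086, 0.1435]
tool_rot: [0.747, 0.665, -0.0, -0.0]
wrist_force: [-0.1, -0.2, -1.7]
opening: 0.0141
gripper_force: 30.0
```

```bash
python3 st.py
```

```text
t 12.32 j [-0.721  0.121  0.702  1.964 -0.088  1.087 -0.099] tcp [ 0.504  -0.0086  0.1435] shift [-0.1  0.5  0.5] turn z -103.0 tilt 0.01
[-0.06 -0.2  -1.69] [-0.054  0.061 -0.009] 0.0141 30.0
```

>>> step_arm(moves=[0, 0, -0.7, 0, 0, 0, 1, 0, 0, -1.4, 0, 0, 0, 1, 0, 0, -2, 0, 0, 0, 1])

```text
time: 12.7
tcp_pos: [0.5041, -0.0085, 0.1456]
tool_rot: [0.747, 0.665, -0.0, 0.0]
wrist_force: [0.2, 0.5, -1.3]
opening: 0.0137
gripper_force: 30.0
```

```bash
python3 st.py
```

```text
t 12.7 j [-0.722  0.118  0.702  1.961 -0.086  1.091 -0.101] tcp [ 0.5041 -0.0085  0.1456] shift [-0.1  0.4  2.6] turn z -103.0 tilt 0.0
[ 0.19  0.46 -1.25] [-0.086  0.08   0.001] 0.0137 30.0
```

>>> step_arm(moves=[0, 0, -1, 0, 0, 0, 1, 0, 0, -2, 0, 0, 0, 1, 0, 0, -2, 0, 0, 0, 1])

```text
time: 13.08
tcp_pos: [0.5041, -0.0085, 0.1477]
tool_rot: [0.747, 0.665, 0.0, 0.0]
wrist_force: [0.1, 0.2, 0.5]
opening: 0.014
gripper_force: 30.0
```

```bash
python3 st.py
```

```text
t 13.07 j [-0.723  0.115  0.702  1.959 -0.084  1.096 -0.103] tcp [ 0.5041 -0.0085  0.1477] shift [-0.2  0.4  4.7] turn z -103.0 tilt 0.01
[0.1  0.22 0.51] [-0.165  0.063  0.011] 0.014 30.0
```

>>> step_arm(moves=[0, 0, -1, 0, 0, 0, 1, 0, 0, -2, 0, 0, 0, 1, 0, 0, -4, 0, 0, 0, 1, 0, 0, -4, 0, 0, 0, 1])

```text
time: 13.58
tcp_pos: [0.5042, -0.0085, 0.1518]
tool_rot: [0.747, 0.665, 0.0, 0.0]
wrist_force: [-1.3, -0.0, -0.8]
opening: 0.0138
gripper_force: 30.0
```

```bash
python3 st.py
```

```text
t 13.57 j [-0.724  0.11   0.702  1.954 -0.079  1.104 -0.106] tcp [ 0.5042 -0.0085  0.1518] shift [-0.2  0.3  8.8] turn z -103.0 tilt 0.02
[-1.28 -0.04 -0.84] [-0.1    0.093  0.048] 0.0138 30.0
```

>>> step_arm(moves=[0, 0, -3, 0, 0, 0, 1, 0, 0, -7, 0, 0, 0, 1, 0, 0, -11, 0, 0, 0, 1, 0, 0, -15, 0, 0, 0, 1, 0, 0, -20, 0, 0, 0, 1, 0, 0, -26, 0, 0, 0, 1, 0, 0, -34, 0, 0, 0, 1, 0, 0, -45, 0, 0, 0, 1, 0, 0, -55, 0, 0, 0, 1, 0, 0, -60, 0, 0, 0, 1])

```text
time: 14.82
tcp_pos: [0.5044, -0.0085, 0.2125]
tool_rot: [0.747, 0.665, 0.0, 0.0]
wrist_force: [-0.3, -0.0, -0.5]
opening: 0.014
gripper_force: 30.0
```

```bash
sed -i 's/^plan.*/import sys;plan([float(a) for a in sys.argv[1:4]],float(sys.argv[4]))/' st.py; python3 st.py .5035 .3195 .212 -6.7; python3 - <<'E'
from h import *
p,_=viewer.capture("side")
cv2.imwrite("pics/s3.png",cv2.resize(p[120:290,190:400],(720,583)))
E
```

```text
t 14.82 j [-0.743  0.039  0.699  1.879 -0.027  1.231 -0.153] tcp [ 0.5044 -0.0085  0.2125] shift [325.6 -39.1   0.6] turn z 0.0 tilt 0.05
[-0.27 -0.03 -0.45] [-0.107  0.03  -0.057] 0.014 30.0
```

View pics/s3.png

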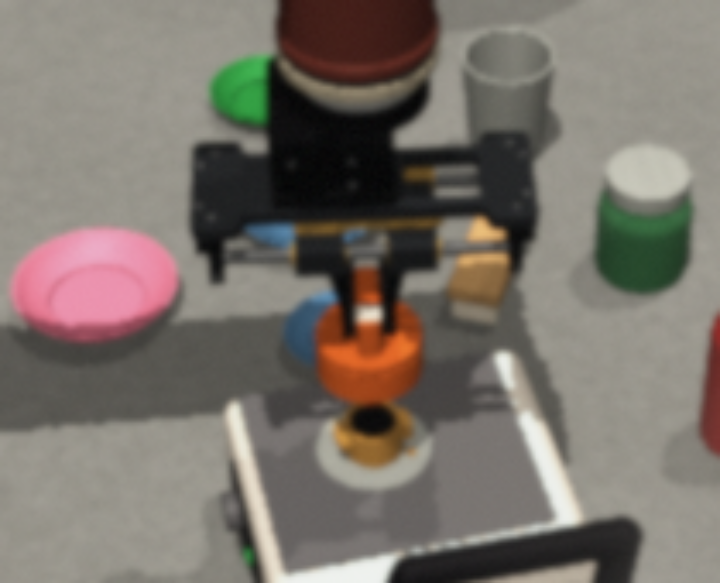

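The crop shows the cap free and level in the fingers at (370,360), with the bare brass neck below at (372,435). Next I carry it to the dish.

>>> step_arm(moves=[15, -2, 0, 0, 0, 0, 1, 45, -5, 0, 0, 0, 0, 1, 85, -10, 0, 0, 0, 0, 1, 130, -16, 0, 0, 0, 0, 1, 175, -21, 0, 0, 0, 0, 1, 220, -26, 0, 0, 0, 0, 1, 260, -31, 0, 0, 0, 0, 1, 295, -35, 0, 0, 0, 0, 1, 317, -38, 0, 0, 0, 0, 1, 325.5, -39, 0, 0, 0, 0, 1])

```text
time: 16.12
tcp_pos: [0.5026, 0.3206, 0.211]
tool_rot: [0.747, 0.665, -0.001, 0.0]
wrist_force: [0.7, -0.2, -0.4]
opening: 0.0137
gripper_force: 30.0
```

```bash
python3 st.py .5035 .3195 .131 -6.7
```

```text
t 16.12 j [-1.035  0.254  0.47   1.66  -0.119  1.258 -0.657] tcp [0.5026 0.3206 0.211 ] shift [-1.  1. 80.] turn z 0.1 tilt 0.06
[ 0.67 -0.25 -0.38] [-0.094  0.038  0.024] 0.0137 30.0
```

>>> step_arm(moves=[0, 0, 10, 0, 0, 0, 1, 0, 0, 25, 0, 0, 0, 1, 0, 0, 42, 0, 0, 0, 1, 0, 0, 58, 0, 0, 0, 1, 0, 0, 70, 0, 0, 0, 1, 0, 0, 78, 0, 0, 0, 1, 0, 0, 80.5, 0, 0, 0, 1, 0, 0, 80.5, 0, 0, 0, 1, 0, 0, 80.5, 0, 0, 0, 1])

```text
time: 17.25
tcp_pos: [0.5036, 0.3195, 0.1316]
tool_rot: [0.747, 0.665, 0.0, 0.0]
wrist_force: [0.5, 0.9, -1.0]
opening: 0.0136
gripper_force: 30.0
```

```bash
python3 st.py .5035 .3195 .131 -6.7; python3 - <<'E'
from h import *
p,dep=viewer.capture("side");q,_=viewer.capture("top")
hsv=cv2.cvtColor(p,cv2.COLOR_BGR2HSV);C=cloud("side",dep);H,S=hsv[...,0],hsv[...,1]
o=(H<14)&(S>150)&(C[...,2]>.05)&(C[...,2]<.17)&(abs(C[...,0]-.503)<.06)&(abs(C[...,1]-.32)<.06)
P=C[o];print(len(P),"z pct",np.percentile(P[:,2],[1,5,25,50,75,95,99]).round(4))
D=P[(P[:,2]>.1)&(P[:,2]<.118)];print("disc",cv2.minEnclosingCircle((D[:,:2]*1000).astype(np.float32)),np.median(D[:,2]))
cv2.imwrite("pics/s4.png",np.hstack([cv2.resize(p[100:260,200:350],(400,427)),cv2.resize(q[200:330,140:265],(400,427))]))
E
```

```text
t 17.25 j [-1.017  0.322  0.457  1.751 -0.157  1.104 -0.627] tcp [0.5036 0.3195 0.1316] shift [ 0.  -0.1  0.6] turn z 0.0 tilt 0.04
[ 0.47  0.9  -0.96] [-0.102  0.03  -0.062] 0.0136 30.0
512 z pct [0.0837 0.0876 0.1017 0.112  0.1174 0.1439 0.1576]
disc ((507.596435546875, 316.07318115234375), 35.37371063232422) 0.11185672556053144
```

View pics/s4.png

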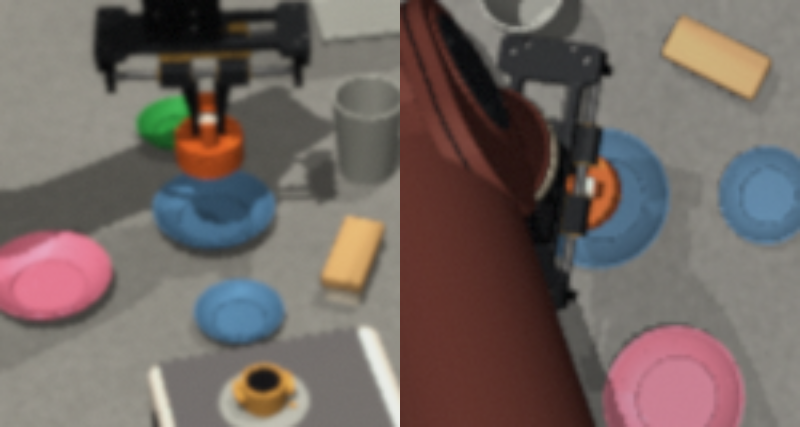

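The cap is level over the middle of the large blue dish, with its underside about 8 cm up and everything else undisturbed. I hand in the job.

```bash
python3 -c "
from h import *
print(workorder.close_job())"
```

```text
the job is handed in; nothing more can be done
None
```

The job is handed in: the cap turned free clockwise (seen from above) with no stop felt and lifted straight off. The arm is holding it level over the middle of the large blue dish, underside about 8 cm above the worktop, at about 17 s.

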